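# Set the tape dispenser to the flat-mailer mark and start it

### The arm

A 6-joint arm with a two-finger parallel gripper is mounted at the origin on the work surface. World frame = base frame: x ahead of the robot, y to its left, z up, the work surface at z = 0. Lengths are in mm, angles in degrees, forces in N, time in s.
With the tool pointing down it reaches from about 300 to 850 mm from the base axis. Payload 4.2 kg.
Tool frame: the origin (TCP) lies at the very end of the fingers, on their centre line; the grasp point (between the pads) lies 19 mm behind it; z points along the fingers, y is the line along which they close (so a half turn about z gives the same grasp; the last joint's range is limited). The gripper opens to 91 mm and grips with 3 to 60 N. Pads are 32 mm wide; open, the fingers measure 118 mm over their backs; the gripper's body (76 mm by 178 mm) begins 60 mm behind the grasp point.
Start: joints at [62.281, 18.312, 89.639, -0, 72.044, -1.146], TCP at [257.231, 514.272, 213.976] pointing down, gripper open.
Joint ranges: [-177.97, 177.97], [-48.28, 115.42], [12.27, 149.76], [-77.06, 257.06], [2.81, 150.46], [-146.56, 146.56]. Speed limits (degrees/s): [147.25, 147.25, 180, 180, 180, 180].

### API

Orientations are given as [roll, pitch, yaw] about the fixed x, y, z axes, in that order (R = Rz(yaw) Ry(pitch) Rx(roll)).
In Python, from workcell import * gives the robot as it stands.
- The arm moves only by the tool move_arm, never from a script. Its argument "motion" is a list of rows, each a list of 3 entries, a list of its own where there are three numbers: the finger opening in mm, from 0 to 91.2, then the shift along the world's x, y, z in units of 25 mm (1.0 is 25 mm), then the turn, a rotation vector about the world's x, y, z in units of 4 degrees (1.0 is 4 degrees). In form: [[grip, [x, y, z], [ax, ay, az]], ...]. A call has 1 to 20 rows; each row shifts and turns the commanded pose from where the row before left it; what a row does not reach is not made up. A row lasts 1/12 s, in which the tool goes at most 41.7 mm and 7.16 degrees, less where a joint would pass 70% of its speed; a pose out of reach is approached as far as the arm can. A call with a number of a shift or a turn outside -1 to 1 is refused whole. A call with a gripper value outside its range is refused whole. The fingers move at their own pace and stop on an object; "grip_force" is the grip in N (left out, the last holds). Time passes only in rows, so rows that do not move let the fingers close. It gives the time, the measured TCP pose, the force, the opening and the grip force at its end, in the units of the state.
- state(): the state, without advancing time (a new reading comes with each control period).
- grab_frame(name): name is "scene" or "top" or "wrist"; returns the picture (384x512x3 uint8, blue, green, red); there is no depth.
- camera_info(name): a dict with "fx", "fy", "cx", "cy" (pixels), "rvec" (rotation vector, rad) and "tvec" (3), from world to camera coordinates, as OpenCV has them. Camera axes: x right, y down, z forward; pixel columns grow to the right and rows downward; lengths in mm; the calibration is good to about 2 mm. The wrist camera is an equidistant fisheye: a pixel r from the principal point sees the ray r / f radians off the axis. A picture is of the moment at which its call begins: read the wrist's pose just before it. camera_info takes no time and is no camera call; for the wrist camera it gives the pose at the moment of the call.
- job_done(): hands the job in; it is judged then, once.
The state is a dict: "time_s": time; "qpos": joint angles; "qvel": joint speeds; "effort": joint torques, N m; "ee_pos": TCP position; "ee_rot": TCP orientation; "force": force on the tool from outside, world axes, zero at the start; "torque": the same for the moment, N m; "gripper_width": finger opening in mm; "gripper_force": force on a finger pad.
Only numpy, scipy, OpenCV 4.12 (cv2) and the standard library are available. Lean on these libraries where they do the work, as an engineer would, in place of code of your own. Each camera call takes 0.05 s, during which the arm holds its last target. There are 200 camera calls.

### The job

Push the dial's upright tab round with a fingertip until it has clicked into the position of the mark that shows a single straight bar, then press the steel start button and come away. Only push: never grip the tab from both sides at once, do not press the button while the dial points anywhere else, and leave the loose things on and around the machine where they are.

Things in the scene. Friction and masses are not known exactly. Their poses are not given: they have to be found in the camera images.
- machine: tape dispenser, fixed to the table: low grey box 290 (x) by 320 (y) by 60 mm high, with a cardboard-coloured tape roll (100 mm diameter, top 110 mm above the table) on its left (+y) flank, from 170 to 220 mm from the box's middle. Origin: centre of the underside; -x is its front, towards the robot. Its yaw varies by up to 0.4 rad
- dial_axis (a point): point on the dial's upright axis at the height of the dial's upper face, 75 mm above the table, in the middle of the machine; axes as the machine's. The dial is a black disc of 156 mm diameter, 15 mm thick, lying flat on the box, with an aluminium hub of 60 mm diameter standing 8 mm above its face
- selector (a joint): turn of the dial in rad, positive counter-clockwise seen from above; 0: the tab points to the machine's front (-x). It starts near 0, a blank position. The dial clicks into detents every 0.6 rad, at -1.2, -0.6, 0, 0.6 and 1.2, and stops at 1.42 either way. Released, it slides into the nearest detent and stays. About 0.15 N m carries it over a crest (about 3 N at the tab)
- tab (a point): middle of the dial's upright tab: a plain aluminium block, 30 mm long along the radius, 16 mm thick across it, 30 mm tall above the dial's face. This point is 65 mm from the axis and 15 mm above the face; axes turn with the dial, -x points outwards along the radius. Its +y side is pushed to turn the dial counter-clockwise (positive), its -y side to turn it clockwise (negative)
- pointer (a point): the point straight out from the tab, 110 mm from the axis, turning with the dial: when the dial stands at a mark, this point lies over the centre of that mark's plate (seen from above)
- mark_bar: the wanted mark: a flat round white plate of 48 mm diameter with one straight raised black bar, 38 by 8 mm, its top 5 mm above the box. Origin: centre of its underside. The four marks lie 110 mm from the dial's axis, at the dial's positions -1.2, -0.6, 0.6 and 1.2, in any order
- mark_square: a like plate with a solid square of 27 mm
- mark_triangle: a like plate with a solid triangle about 34 mm wide
- mark_ring: a like plate with a ring of 32 mm diameter
- start (a joint): travel of the start button, 0 up, 0.006 m fully down; a spring brings it back; about 5 N presses it fully down
- start_top (a point): centre of the top face of the round steel start button (34 mm diameter) in its black housing, behind and to the right of the dial, 82 mm above the table and 10 mm proud of its housing (50 mm diameter); it is pressed straight down
- tape_roll: cardboard tape roll lying flat on the machine's back left, 64 mm across, 24 mm high; to be left alone. Origin: centre of its underside
- stamp: wooden hand stamp standing on the machine behind the dial, 32 mm across, 58 mm high; to be left alone. Origin: centre of its underside
- phone: black phone lying on the table right of the machine, 146 by 71 by 9 mm; to be left alone. Origin: centre of its underside
- tumbler: glass tumbler, 68 mm across, 95 mm high, right of the machine; to be left alone. Origin: centre of its underside
- small_carton: cardboard box 110 by 80 by 60 mm, left of the machine; to be left alone. Origin: centre of its underside
- stapler: black stapler 140 by 36 by 45 mm, behind the machine; to be left alone. Origin: centre of its underside
- glue: white bottle 44 mm across, 110 mm high, behind the machine; to be left alone. Origin: centre of its underside

How it is judged (in metres and radians):
On the way, in this order (a step that is already met when the one before it is completed fails the run):
1. the dial stands in the detent at the bar mark (horizontal distance between pointer and mark_bar below 0.01 m and velocity of joint selector between -0.3 and 0.3 rad/s), for 0.3 s.
2. the start button is pressed at least 4 mm down (value of joint start above 0.004 m), for 0.05 s.
At the end, for the whole second after the job is handed in: the dial rests with its pointer within 10 mm of the centre of the bar mark, seen from above, and the start button, pressed at least 4 mm down after that, is up again (horizontal distance between pointer and mark_bar below 0.01 m and value of joint start below 0.0015 m and velocity of joint selector between -0.05 and 0.05 rad/s); the robot touches nothing.
It fails at once if the tab is gripped from both sides (contact force between each of selector_c3, selector_c2 and the fingers above 1 N).
It fails at once if the button is pressed while the dial is not at the bar mark (value of joint start above 0.003 m and horizontal distance between pointer and mark_bar above 0.012 m).
It fails at once if a loose thing is moved or lifted by more than 20 mm (distance of any of tape_roll, stamp, phone, tumbler, small_carton, stapler, glue from where it was at the start of the episode above 0.02 m).
It also fails if it takes over 58 s, if anything falls off the work surface, if the arm or the gripper's body presses on something with over 40 N, if the wrist force passes 120 N, or if a joint passes its speed limit or range.

## Working session

There is one attempt and no reset: what is moved stays moved. The work goes in short steps, Python scripts to look and compute and a tool call to move; the robot and the scene stay as the last step left them, time stands still between calls to the robot, and variables do not carry over. Pictures are saved under pics/ and viewed, at most 10 in all, crops included, and the job is handed in when it is done.

Besides the shell and the picture viewer there is one more tool, called after "Emit:" in YAML: its name, and indented under it one key for each argument. move_arm: Moves the arm, as the interface text tells. Shifts and turns lie within -1 to 1; 1 stands for 25 mm of shift or 4 degrees of turn. Its arguments: {"type":"object","properties":{"motion":{"type":"array","items":{"type":"array"}},"grip_force":{"type":"number"}},"required":["motion"]}

```bash
mkdir -p pics
python3 - <<'E'
from workcell import *
import cv2
for n in("top","scene"):
    f=grab_frame(n); cv2.imwrite(f"pics/{n}0.png",cv2.resize(f,(800,600),interpolation=cv2.INTER_CUBIC)); print(camera_info(n))
print(state())
E
```

```text
{'fx': 391.9515518482419, 'fy': 391.9515518482419, 'cx': 249.3615938803925, 'cy': 189.01991915045457, 'rvec': array([ 2.15371556, -2.12862866,  0.18146533]), 'tvec': array([ 45.50863901, 600.20610249, 944.58369773])}
{'fx': 355.4981454686186, 'fy': 355.4981454686186, 'cx': 251.96763658176786, 'cy': 190.06142336639329, 'rvec': array([ 1.31672394,  2.29266725, -0.88548832]), 'tvec': array([ 242.60182311, -354.74390549, 1268.96640144])}
{'time_s': 0.1, 'qpos': array([ 6.22820701e+01,  1.83488599e+01,  8.96996159e+01, -1.71414022e-03,
        7.20437212e+01, -1.14585075e+00]), 'qvel': array([-0.00683824, -0.12165558, -0.13960367, -0.12071356,  0.01806196,
       -0.0564863 ]), 'effort': array([-7.57581961e-05, -4.13336635e+01, -2.32507807e+01,  7.28438585e-02,
        4.22196218e-02, -5.54460576e-05]), 'ee_pos': array([257.00813118, 513.86067388, 213.19415838]), 'ee_rot': array([-1.79907789e+02, -2.14242703e-04,  1.53428450e+02]), 'force': array([-0.29886694,  0.27613284,  0.11776012]), 'torque': array([-0.05828818, -0.01012467, -0.0029204 ]), 'gripper_force': 0.0, 'gripper_width': 91.21080991581472}
```

View pics/top0.png

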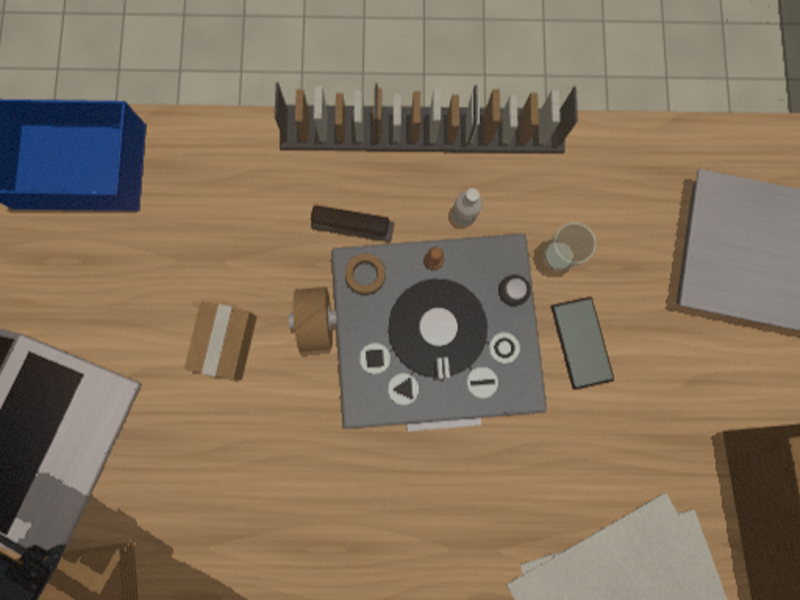

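View pics/scene0.png

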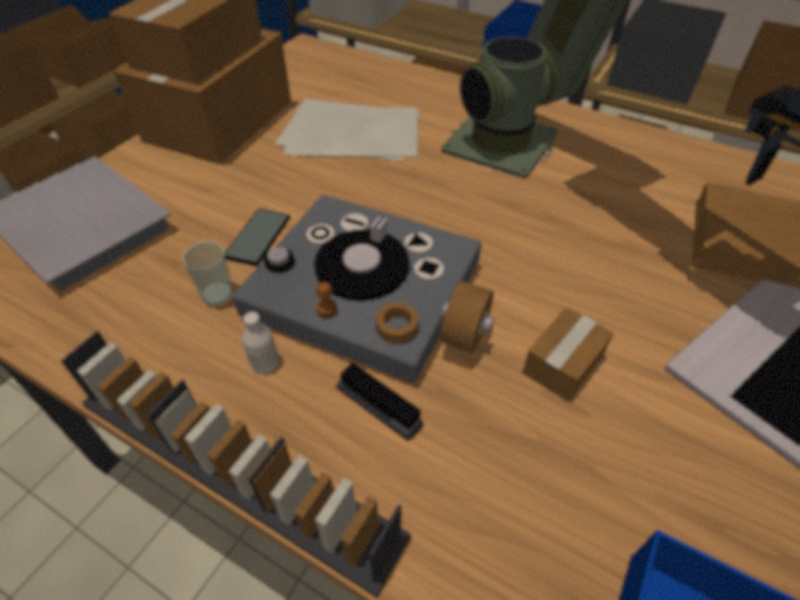

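The top picture shows the hub at (438,326), the tab at about (443,368), the bar mark at (482,382), ring (504,347), triangle (403,388), square (374,358) and the button at (515,290). The bar is one step counter-clockwise (+0.6), so I push the tab from its +y side.

```bash
cat > h.py <<'E'
from workcell import *
import cv2, numpy as np
def px(n,u,v,z,s=1.0):
    c=camera_info(n);R=cv2.Rodrigues(c["rvec"])[0];C=-R.T@c["tvec"]
    d=R.T@np.array([(u*s-c["cx"])/c["fx"],(v*s-c["cy"])/c["fy"],1]);return (C+d*(z-C[2])/d[2])
E
python3 - <<'E'
from h import *
s=.64
P={k:px("top",u,v,z,s)[:2] for k,(u,v,z) in dict(hub=(438,326,83),bar=(482,382,65),ring=(504,347,65),tri=(403,388,65),sq=(374,358,65),btn=(515,290,82),tabtop=(443,362,105),stamp=(435,253,118)).items()}
for k,p in P.items(): print(k,p.round(1),"r",np.linalg.norm(p-P["hub"]).round(1),"ang",np.degrees(np.arctan2(*(p-P["hub"])[::-1])).round(1))
f=grab_frame("top")[170:280,200:360]
cv2.imwrite("pics/c1.png",cv2.resize(f,None,fx=5,fy=5,interpolation=cv2.INTER_CUBIC))
E
```

```text
hub [546.7 -22.8] r 0.0 ang 0.0
bar [461.8 -92.9] r 110.1 ang -140.5
ring [ 516.8 -128.3] r 109.7 ang -105.9
tri [451.2  30.3] r 109.3 ang 151.0
sq [497.1  76.1] r 110.6 ang 116.6
btn [ 605.1 -144. ] r 134.5 ang -64.3
tabtop [490.  -28.3] r 57.0 ang -174.5
stamp [654.5 -15.4] r 108.1 ang 3.9
```

View pics/c1.png

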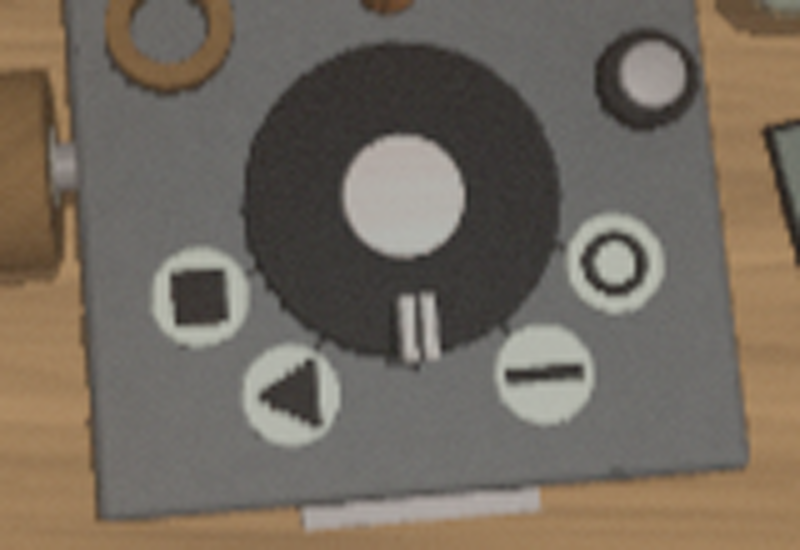

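Radii all come out at 110 mm, as they should. The machine's yaw is about +5.3°, and the tab sits at about (482,-29). I travel above with closed fingers to the tab's +y side.

Emit:
move_arm:
  motion:
    - [0, [0.43, -0.98, 0], [0, 0, 0.4]]
    - [0, [0.43, -0.98, 0], [0, 0, 0.4]]
    - [0, [0.43, -0.98, 0], [0, 0, 0.4]]
    - [0, [0.43, -0.98, 0], [0, 0, 0.4]]
    - [0, [0.43, -0.98, 0], [0, 0, 0.4]]
    - [0, [0.43, -0.98, 0], [0, 0, 0.4]]
    - [0, [0.43, -0.98, 0], [0, 0, 0.4]]
    - [0, [0.43, -0.98, 0], [0, 0, 0.4]]
    - [0, [0.43, -0.98, 0], [0, 0, 0.4]]
    - [0, [0.43, -0.98, 0], [0, 0, 0.4]]
    - [0, [0.43, -0.98, 0], [0, 0, 0.4]]
    - [0, [0.43, -0.98, 0], [0, 0, 0.4]]
    - [0, [0.43, -0.98, 0], [0, 0, 0.4]]
    - [0, [0.43, -0.98, 0], [0, 0, 0.4]]
    - [0, [0.43, -0.98, 0], [0, 0, 0.4]]
    - [0, [0.43, -0.98, 0], [0, 0, 0.4]]
    - [0, [0.43, -0.98, 0], [0, 0, 0.4]]
    - [0, [0.43, -0.98, 0], [0, 0, 0.4]]
    - [0, [0.43, -0.98, 0], [0, 0, 0.4]]
    - [0, [0.43, -0.98, 0], [0, 0, 0.4]]

```text
time_s: 1.82
ee_pos: [472.4, 23.0, 213.8]
ee_rot: [180.0, -0.0, -174.5]
force: [0.1, 1.1, -0.1]
gripper_width: 0.5
gripper_force: 0.0
```

Emit:
move_arm:
  motion:
    - [0, [0, 0, -0.8], [0, 0, 0]]
    - [0, [0, 0, -0.8], [0, 0, 0]]
    - [0, [0, 0, -0.8], [0, 0, 0]]
    - [0, [0, 0, -0.8], [0, 0, 0]]
    - [0, [0, 0, -0.8], [0, 0, 0]]
    - [0, [0, 0, -0.6], [0, 0, 0]]
    - [0, [0, 0, -0.4], [0, 0, 0]]
    - [0, [0, 0, 0], [0, 0, 0]]

```text
time_s: 2.48
ee_pos: [470.4, 24.2, 86.8]
ee_rot: [180.0, -0.3, -174.6]
force: [-0.2, -0.2, -0.6]
gripper_width: 0.1
gripper_force: 0.0
```

Run:
```python
from h import *
print(state()["ee_pos"],state()["force"])
a=grab_frame("top")[150:300,180:380]; b=cv2.resize(grab_frame("wrist"),(400,300))
cv2.imwrite("pics/c2.png",np.hstack([cv2.resize(a,(400,300)),b]))
```

```text
[470.35946626  24.20645083  86.79848538] [-0.1584079  -0.17629862 -0.60876279]
```

View pics/c2.png

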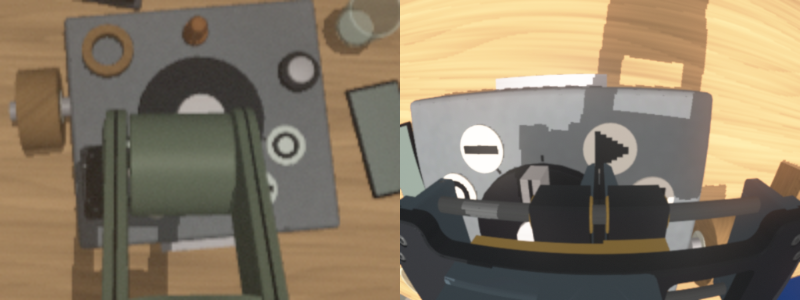

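The wrist view shows the closed fingers (600,210) just beside the tab (535,185) on its +y side. Now I push with a turning motion, as far as about 0.45 rad.

Emit:
move_arm:
  motion:
    - [0, [0.05, -0.27, 0], [0, 0, 0]]
    - [0, [0.05, -0.27, 0], [0, 0, 0]]
    - [0, [0.05, -0.27, 0], [0, 0, 0]]
    - [0, [0.05, -0.27, 0], [0, 0, 0]]
    - [0, [0, -0.16, 0], [0, 0, 0]]
    - [0, [0, -0.16, 0], [0, 0, 0.6]]
    - [0, [0, -0.16, 0], [0, 0, 0.7]]
    - [0, [0, -0.16, 0], [0, 0, 0.8]]
    - [0, [0, -0.16, 0], [0, 0, 0.8]]
    - [0, [0, -0.16, 0], [0, 0, 0.8]]
    - [0, [0.03, -0.16, 0], [0, 0, 0.8]]
    - [0, [0.03, -0.16, 0], [0, 0, 0.8]]
    - [0, [0.03, -0.16, 0], [0, 0, 0.7]]
    - [0, [0, 0, 0], [0, 0, 0]]
    - [0, [0, 0, 0], [0, 0, 0]]

```text
time_s: 3.83
ee_pos: [479.5, -39.1, 89.1]
ee_rot: [180.0, 0.0, -150.7]
force: [0.2, 0.4, -1.0]
gripper_width: 0.3
gripper_force: 0.0
```

Run:
```python
from h import *
print(state()["ee_pos"],state()["force"])
a=cv2.resize(grab_frame("scene")[110:220,150:310],(400,300)); b=cv2.resize(grab_frame("wrist"),(400,300))
cv2.imwrite("pics/c3.png",np.hstack([a,b]))
```

```text
[479.47377189 -39.09777139  89.06499653] [ 0.23012835  0.35959937 -0.97148135]
```

View pics/c3.png

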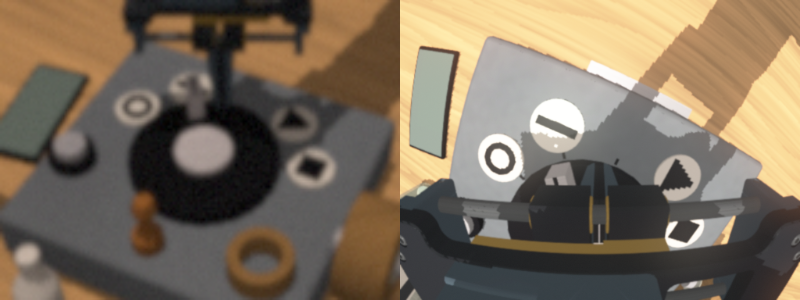

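The dial clicked ahead of the finger: the tab now points at the bar plate and the force is zero. I back off, lift, and go over the button.

Emit:
move_arm:
  motion:
    - [0, [-0.2, 0.3, 0.2], [0, 0, 0]]
    - [0, [0, 0.1, 0.8], [0, 0, 0]]
    - [0, [0, 0, 1], [0, 0, 0]]
    - [0, [0, 0, 1], [0, 0, 0]]
    - [0, [0.5, -0.5, 0.5], [0, 0, 0]]
    - [0, [0.9, -0.85, 0], [0, 0, 0]]
    - [0, [0.9, -0.85, 0], [0, 0, 0]]
    - [0, [0.9, -0.85, 0], [0, 0, 0]]
    - [0, [0.9, -0.85, 0], [0, 0, 0]]
    - [0, [0.7, -0.7, -0.5], [0, 0, 0]]
    - [0, [0.45, 0, -0.8], [0, 0, 0]]
    - [0, [0, 0, -0.8], [0, 0, 0]]
    - [0, [0, 0, 0], [0, 0, 0]]

```text
time_s: 5.02
ee_pos: [603.2, -142.6, 119.9]
ee_rot: [179.6, -0.4, -150.6]
force: [-0.6, 1.3, -0.8]
gripper_width: 0.6
gripper_force: 0.0
```

Run:
```python
from h import *
print(state()["ee_pos"],state()["force"])
a=cv2.resize(grab_frame("scene")[110:220,110:270],(400,300)); b=cv2.resize(grab_frame("top")[150:300,180:380],(400,300))
w=cv2.resize(grab_frame("wrist"),(400,300))
cv2.imwrite("pics/c4.png",np.vstack([np.hstack([a,b]),np.hstack([w,w*0])]))
```

```text
[ 603.2323563  -142.59204262  119.86100559] [-0.64358446  1.29687236 -0.83772701]
```

View pics/c4.png

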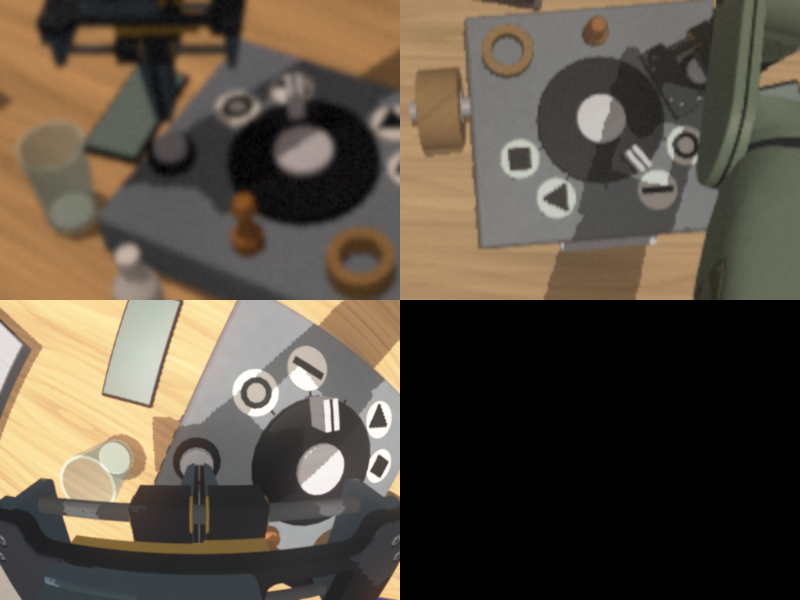

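Fingertips are in line with the button. I check the dial angle numerically before pressing.

Run:
```python
from h import *
h=px("top",180+201/2,150+118/2,83);t=px("top",180+238/2,150+157/2,105);b=px("top",180+258/2,150+190/2,65)
for p in(t,b):
    d=(p-h)[:2];print(p,np.hypot(*d),np.degrees(np.arctan2(d[1],d[0])))
```

```text
[497.85419025 -64.74920612 105.        ] 63.4449883483645 -139.1452594381752
[460.54492613 -94.15641575  65.        ] 110.92223762635108 -140.26253943030474
```

Emit:
move_arm:
  motion:
    - [0, [0.06, -0.04, -0.7], [0, 0, 0]]
    - [0, [0, 0, -0.5], [0, 0, 0]]
    - [0, [0, 0, -0.2], [0, 0, 0]]
    - [0, [0, 0, -0.12], [0, 0, 0]]
    - [0, [0, 0, -0.1], [0, 0, 0]]
    - [0, [0, 0, -0.08], [0, 0, 0]]
    - [0, [0, 0, 0], [0, 0, 0]]
    - [0, [0, 0, 0], [0, 0, 0]]

```text
time_s: 5.83
ee_pos: [607.7, -144.7, 82.3]
ee_rot: [-180.0, 0.1, -150.6]
force: [0.5, 1.4, 0.7]
gripper_width: 0.4
gripper_force: 0.6
```

Emit:
move_arm:
  motion:
    - [0, [-0.05, 0, -0.12], [0, 0, 0]]
    - [0, [0, 0, -0.1], [0, 0, 0]]
    - [0, [0, 0, 0], [0, 0, 0]]
    - [0, [0, 0, 0], [0, 0, 0]]

```text
time_s: 6.17
ee_pos: [607.3, -144.9, 76.8]
ee_rot: [-179.9, 0.1, -150.6]
force: [2.6, 0.1, 4.1]
gripper_width: 0.4
gripper_force: 2.3
```

Emit:
move_arm:
  motion:
    - [0, [0, 0, -0.1], [0, 0, 0]]
    - [0, [0, 0, -0.08], [0, 0, 0]]
    - [0, [0, 0, 0], [0, 0, 0]]
    - [0, [0, 0, 0], [0, 0, 0]]

```text
time_s: 6.5
ee_pos: [607.4, -144.9, 76.0]
ee_rot: [-179.8, 0.2, -150.6]
force: [-2.7, 1.7, 22.1]
gripper_width: 0.1
gripper_force: 11.6
```

The button is hard against its stop (22 N at z 76), so it is fully pressed. I come away.

Emit:
move_arm:
  motion:
    - [0, [0, 0, 0.4], [0, 0, 0]]
    - [0, [0, 0, 0.8], [0, 0, 0]]
    - [0, [0, 0, 1], [0, 0, 0]]
    - [0, [0, 0, 1], [0, 0, 0]]
    - [0, [0, 0, 1], [0, 0, 0]]
    - [0, [0, 0, 0.8], [0, 0, 0]]
    - [0, [0, 0, 0], [0, 0, 0]]
    - [0, [0, 0, 0], [0, 0, 0]]
    - [0, [0, 0, 0], [0, 0, 0]]

```text
time_s: 7.25
ee_pos: [604.6, -144.5, 194.7]
ee_rot: [179.8, -0.2, -150.6]
force: [-0.7, 0.6, 0.4]
gripper_width: 0.5
gripper_force: 0.0
```

Run:
```python
from h import *
print(state()["ee_pos"],state()["force"])
a=cv2.resize(grab_frame("scene")[110:220,110:270],(400,300)); b=cv2.resize(grab_frame("wrist"),(400,300))
cv2.imwrite("pics/c5.png",np.hstack([a,b]))
```

```text
[ 604.61321663 -144.52349319  194.70160433] [-0.67061384  0.56341306  0.38576091]
```

View pics/c5.png

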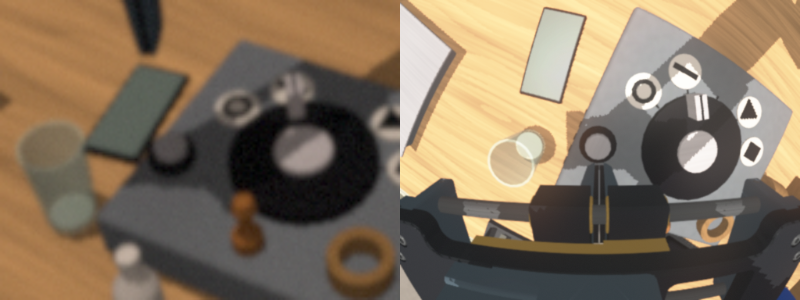

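The button is up again at (172,150), the dial still points at the bar, and the arm is clear.

```bash
python3 -c "
from workcell import *
print(job_done())"
```

```text
the job is handed in; nothing more can be done
None
```

The dial was pushed one click counter-clockwise to the bar mark, the start button was then pressed fully down and came back up, the arm is clear, and the job is handed in (no verdict was returned).

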